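# Hold a lunch container in the corner of the date-coder carriage

### The job

In this lunch kitchen a date coder prints on containers from beside a slide rail. First slide the empty white carriage along its rail, by its black post, from the loading end to the coder until it clicks into the spring latch there. Then fetch the white container with the green lid, stand it flat on the carriage with its long side to the long fence, press it squarely into the corner so that it touches both steel fences at once, and finish still gripping it and pressing it there; do not shift the orange-lidded container, the yellow bottle or the amber jar.

Things in the scene. Friction and masses are not known exactly. Their poses are not given: they have to be found in the camera images.
- rail: fixed slide rail, 420 mm long (its y), 90 mm wide, 30 mm high; origin on the table under its middle. x points across it, away from the robot; y along it in the working direction (about to the robot's left). A white coder head, 100 mm high, stands at its middle on the far side, 100 to 180 mm from the centre line. A green mark on the near side shows the coder station
- carriage (a joint): travel along the rail's y, m: 0 loading end, 0.24 end stop, 0.12 in the latch at the coder (green marks in line; 1.5 mm play). Slides with 1 to 2 N; running into the latch takes a few N more from 20 mm before the station and snaps in over the last 5 mm. Pushed on with some 13 N it leaves the latch and can be brought back; towards the loading end the latched carriage is locked
- post_top (a point): middle of the top of the carriage's upright black post: 18 mm diameter, 45 mm tall above the deck, top 88 mm above the table. Axes as the rail's. The deck is a white plate, 150 mm in x by 170 mm in y, its top 43 mm above the table; the post stands 62 mm in -x from the deck's centre
- corner (a point): the inner corner at deck height (43 mm above the table) where the inner faces of the two fences meet. Axes as the rail's, moving with the carriage; it lies 117 mm in +x and 70 mm in -y from the post's axis. The container belongs in the quadrant -x, +y from it: fully home, its centre is at (-40, +60, 0) mm
- long_fence: steel fence on the deck's far (+x) side, 36 mm tall above the deck, 10 mm thick, along y in two pieces with a 65 mm gap for the coder, from 10 mm behind the corner point to 155 mm ahead of it; its inner face passes through the corner point. Origin: centre of the deck's underside
- end_fence: steel fence across the carriage's loading-end (-y) end, 36 mm tall above the deck, 10 mm thick, 120 mm long along x. Its inner face passes through the corner point. Its origin is the centre of the deck's underside
- container: closed rigid lunch container, WHITE body, GREEN lid, about 0.35 kg: body 120 mm (its x) by 80 mm (its y) by 44 mm tall, lid 6 mm, inset 4 mm, and along the lid's middle an upright green grip rib 70 mm long (x), 18 mm thick (y), from 50 to 83 mm above the foot. Slick on the deck. Origin under its centre. Stands at the right or left; either long side may face the fence
- other_tub: closed lunch container with STEEL body and ORANGE lid, 110 x 75 x 83 mm, not part of the job; origin under its centre
- soap: yellow bottle with green cap, 60 mm wide, 150 mm tall; origin at its foot
- jar: amber jar with white cap, 70 mm wide, 90 mm tall; origin at its foot
There are look-alikes about, which are no part of the job. Of the things that look like the container, the middle-sized one is meant.

How it is judged (in metres and radians):
On the way:
1. the empty carriage rests in the latch at the coder, with the container not yet brought there (value of joint carriage between 0.116 and 0.124 m and velocity of joint carriage between -0.01 and 0.01 m/s and horizontal distance between container and corner above 0.12 m), for 0.2 s.
At the end, for the whole second after the job is handed in: Carriage in the latch (0.12 m, within 4 mm); container flat on its deck, square to the fences within 0.04 rad, within 4 mm of its home in the corner, still, pressing on each fence with over 1 N, the fingers on it with over 1.5 N (value of joint carriage between 0.116 and 0.124 m and contact force between container and long_fence above 1 N and contact force between container and end_fence above 1 N and contact force between the fingers and container above 1.5 N and x of container in the frame of corner between -0.044 and -0.036 m and y of container in the frame of corner between 0.056 and 0.064 m and z of container in the frame of corner between -0.003 and 0.004 m and angle between the x axis of container and the y axis of corner, either way round below 0.04 rad and angle between container's own z axis and vertical below 0.04 rad and linear speed of container below 0.01 m/s); the arm keeps its last pose, push and grip.
It fails at once if the other tub was shifted by more than 30 mm (distance of other_tub from where it was at the start of the episode above 0.03 m).
It fails at once if the soap was shifted by more than 30 mm (distance of soap from where it was at the start of the episode above 0.03 m).
It fails at once if the jar was shifted by more than 30 mm (distance of jar from where it was at the start of the episode above 0.03 m).
It also fails if it takes over 67 s, if anything falls off the work surface, if the arm or the gripper's body presses on something with over 40 N, if the wrist force passes 120 N, or if a joint passes its speed limit or range.

### The arm

A 7-joint arm with a two-finger parallel gripper is mounted at the origin on the work surface. World frame = base frame: x ahead of the robot, y to its left, z up, the work surface at z = 0. Lengths are in mm, angles in rad, forces in N, time in s.
With the tool pointing down it reaches from about 400 to 875 mm from the base axis. Payload 19.3 kg.
Tool frame: the origin (TCP) lies at the very end of the fingers, on their centre line; the grasp point (between the pads) lies 19 mm behind it (grip_point_offset is the z of the grasp point in the tool frame, in mm); z points along the fingers, x is the direction in which the jaws open and shut, and the axes are right-handed (so a half turn about z gives the same grasp; the last joint's range is limited). The gripper opens to 85 mm and grips with 20 to 120 N. Pads are 22 mm wide; open, the fingers measure 114 mm over their backs; the gripper's body (76 mm by 85 mm) begins 54 mm behind the grasp point. The pads swing forward as they close: fully open they stand 13 mm farther back than shut.
Start: joints at [1.132, 0.521, -0.036, 1.599, 0.021, 1.021, -0.113], TCP at [225.282, -582.977, 231.291] pointing down, gripper open.
Joint ranges: [-2.91, 2.91], [-0.3, 2.13], [-1.5, 1.42], [0.17, 2.43], [-1.26, 4.41], [0.16, 1.93], [-2.52, 2.52]. Speed limits (rad/s): [1.89, 1.89, 2.39, 2.39, 3.01, 3.01, 3.01].

### API

Orientations are given as a 3x3 rotation matrix whose columns are the frame's x, y, z axes.
In Python, from workcell import movep, movel, goto_joints, open_gripper, clamp, wait, inverse_kinematics, read_state, camera, PlanningError, finish_job, grip_point_offset gives the robot as it stands. Calls block until the motion is done:
- movep(position, orientation): joint-space move of the TCP to a pose.
- movel(position, frame=None, max_speed=150, guard=None): straight line of the TCP; frame=None keeps the orientation; max_speed is the mean speed in mm/s. With guard (N) it stops when the force on the tool has changed by that much, and returns True; else False.
- goto_joints(angles): joint-space move.
- open_gripper() and clamp(): open the fingers fully, or close them until they stop; the grip force is fixed at half the most.
- wait(seconds).
- inverse_kinematics(position, orientation): joint angles nearest the present ones, or None.
- read_state(): the state.
- camera(name): name is "side" or "top" or "wrist"; returns a dict with "image" (400x640x3 uint8, blue, green, red), "range_z" (400x640 float32, mm along the optical axis (not along the pixel's ray), 0 where there is no reading), "fx", "fy", "cx", "cy" (pixels), "dist_coeffs" ([k1, k2, p1, p2, k3] as OpenCV has them; the pictures are not rectified), "cam_to_world" (4x4, takes a point from camera to world coordinates). Camera axes: x right, y up, looking along -z (the intrinsics and any distortion apply to the point x, -y, -z); pixel columns grow to the right and rows downward; lengths in mm; the calibration is good to about 2 mm. A picture is of the moment at which its call begins.
A pose or a line that the arm cannot do raises PlanningError and nothing moves.
- finish_job(): hands the job in, once; it reports no verdict.
The state is a dict: "time": time; "qpos": joint angles; "qvel": joint speeds; "joint_efforts": joint torques, N m; "eef_pos": TCP position; "tool_rot": TCP orientation; "ft_force": force on the tool from outside, world axes, zero at the start; "torque": the same for the moment, N m; "finger_gap": finger opening in mm.
Only numpy, scipy, OpenCV 4.12 (cv2) and the standard library are available. Lean on these libraries where they do the work, as an engineer would, in place of code of your own. Each camera call takes 0.05 s, during which the arm holds its last target. There are 200 camera calls.

## Working session

There is one attempt and no reset: what is moved stays moved. The work goes in short steps, each a Python script; the robot and the scene stay as the last script left them, time stands still between calls to the robot, and variables do not carry over. Pictures are saved under pics/ and viewed, about 8 in all and at most 12, crops included, and the job is handed in when it is done.

```bash
mkdir -p pics; ls; python3 - <<'E'
from workcell import *
import cv2, numpy as np
s=read_state(); print(s['time'],s['ft_force'],s['finger_gap'],grip_point_offset)
for n in ("top","side"):
    c=camera(n); cv2.imwrite(f"pics/{n}0.png",c["image"]); np.savez(f"{n}0.npz",**c)
    print(n,c["fx"],c["cx"],c["cy"],c["dist_coeffs"],np.round(c["cam_to_world"],3).tolist())
a=cv2.imread("pics/top0.png");cv2.imwrite("pics/top0b.png",cv2.resize(a,(800,500)))
E
```

```text
pics
0.0 [-0.40562297  0.35669869 -0.53545767] 85.14736754776769 -18.700000000000003
top 441.73316445385876 314.7780207832799 194.26893694831344 [-0.12091023  0.          0.          0.          0.        ] [[-0.008, 0.993, -0.117, 305.865], [-1.0, -0.01, -0.013, -11.105], [-0.014, 0.117, 0.993, 1345.333], [0.0, 0.0, 0.0, 1.0]]
side 426.96808355714495 319.81522568963567 204.1952709968905 [-0.02815179  0.          0.          0.          0.        ] [[-0.842, 0.285, -0.458, 18.706], [-0.54, -0.446, 0.714, 718.269], [-0.001, 0.849, 0.529, 613.753], [0.0, 0.0, 0.0, 1.0]]
```

View pics/top0b.png

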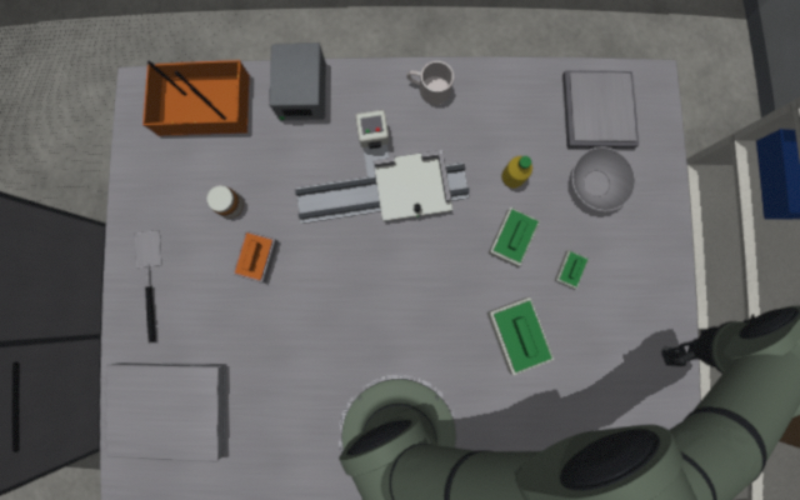

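View pics/side0.png

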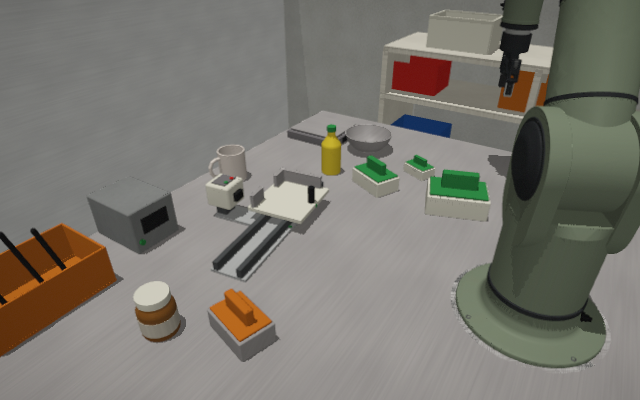

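Top view (800-wide px): green-lidded candidates at (514,237) middle-sized, (572,270) small, (521,336) large. The middle one, (411,190) in original pixels, fits "middle-sized". The post is at (417,208) and the carriage is on the rail's right end. Next I measure these and take a confirming crop.

```bash
cat > h.py <<'E'
import cv2, numpy as np
from workcell import *
def ray(c,uv,z):
    K=np.array([[c["fx"],0,c["cx"]],[0,c["fy"],c["cy"]],[0,0,1]],float)
    p=cv2.undistortPoints(np.array(uv,np.float64).reshape(-1,1,2),K,np.array(c["dist_coeffs"],float)).reshape(-1,2)
    T=np.array(c["cam_to_world"]); d=np.c_[p[:,0],-p[:,1],-np.ones(len(p))]@T[:3,:3].T
    o=T[:3,3]; return o+d*((z-o[2])/d[:,2])[:,None]
def blobs(m,amin):
    cs,_=cv2.findContours(m.astype(np.uint8),cv2.RETR_EXTERNAL,cv2.CHAIN_APPROX_NONE)
    return [k.reshape(-1,2) for k in cs if cv2.contourArea(k)>amin]
def rect(c,k,z):
    P=ray(c,k,z)[:,:2]; (x,y),(w,h),a=cv2.minAreaRect(P.astype(np.float32))
    if w<h: w,h,a=h,w,a+90
    return np.round([x,y,w,h,a%180],1)
E
python3 - <<'E'
from h import *
for n in ("top","side"):
    c=dict(np.load(n+"0.npz")); I=c["image"]; H=cv2.cvtColor(I,cv2.COLOR_BGR2HSV)
    g=(H[...,0]>45)&(H[...,0]<80)&(H[...,1]>130)
    for k in blobs(g,80): print(n,"green",k.mean(0).round(),rect(c,k,50))
    o=(H[...,0]<20)&(H[...,1]>130)
    for k in blobs(o,80): print(n,"or",k.mean(0).round(),rect(c,k,60))
    if n=="top":
        w=(H[...,2]>170)&(H[...,1]<60)
        for k in blobs(w,400): print("white",k.mean(0).round(),rect(c,k,43))
        b=(H[...,2]<50); b[:155]=0;b[180:]=0
        for k in blobs(b,5): print("black",k.mean(0).round(),k.min(0),k.max(0),ray(c,[k.mean(0)],88).round(1))
c=cv2.imread("pics/top0.png")
a=cv2.resize(c[105:305,370:490],None,fx=2.5,fy=2.5,interpolation=3)
b=cv2.resize(c[90:190,230:390],None,fx=3,fy=3,interpolation=3)
o=np.zeros((500,780,3),np.uint8);o[:500,:300]=a;o[:300,300:780]=b
cv2.imwrite("pics/crop1.png",o)
E
```

```text
top green [418. 269.] [ 237.  -293.2  138.3   86.7   19.5]
top green [458. 215.] [ 392.2 -419.5   65.6   39.9  156.2]
top green [412. 188.] [ 473.7 -284.3  103.6   63.5  154.5]
top or [202. 205.] [429.3 337.7  97.5  63.9 163.7]
top or [155.  76.] [828.8 497.4 267.  190.6  90.1]
white [558. 199.] [ 443.  -741.7  389.8   20.   180. ]
white [329. 151.] [600.8 -39.2 166.  146.2  98.2]
white [597. 167.] [ 540.6 -881.4  316.    23.2  179.9]
black [334. 166.] [332 164] [335 169] [[534.6 -50.4  88. ]]
black [ 40. 168.] [  0 155] [ 83 179] [[544.2 848.7  88. ]]
side green [459. 185.] [ 250.1 -336.2  150.3  144.9  109.3]
side green [376. 169.] [ 481.9 -294.9  144.2   86.3  153.1]
side green [420. 163.] [ 386.5 -399.8   86.7   57.6  154.8]
side or [157. 313.] [546.3 424.9  66.5  55.7  62.2]
side or [239. 314.] [428.1 348.1 116.8  65.4 164.1]
side or [ 43. 279.] [804.3 461.6 363.4 193.6 155.3]
side or [543.  91.] [  189.2 -1372.4   511.2    28.1    95.3]
side or [516.  92.] [  295.2 -1322.8   643.7   116.     95.9]
side or [420.  74.] [  751.5 -1316.7   696.    292.8   106.1]
```

View pics/crop1.png

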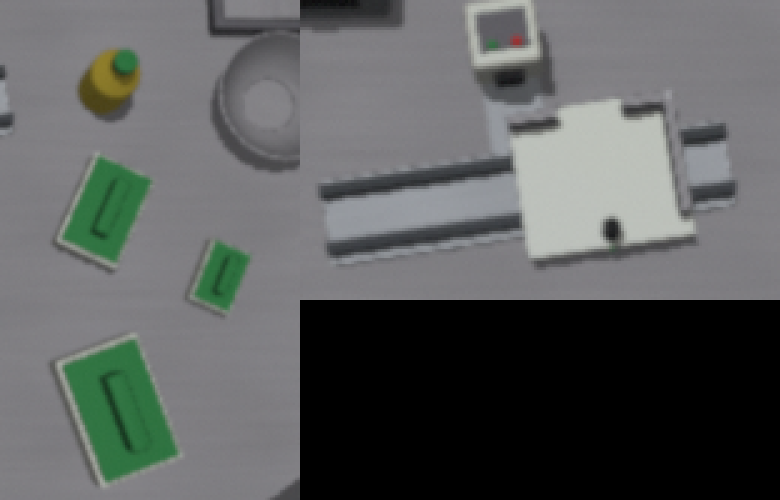

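The crop confirms it: the middle-sized green lid (crop (105,212)) has the 112x72 class lid, with a small one (220,277) and a large one (118,410) either side of it. Now I move over the post.

```bash
cat >> h.py <<'E'
def R(deg):  # tool down, jaw axis (tool x) at yaw deg
    a=np.radians(deg); x=np.array([np.cos(a),np.sin(a),0]); z=np.array([0,0,-1.]); return np.c_[x,np.cross(z,x),z]
def best(p,degs):
    out=[]
    for d in degs:
        q=inverse_kinematics(p,R(d))
        if q is not None: out.append((abs(q[6]),d,np.round(q,2)))
    return sorted(out,key=lambda t:t[0])
def snap(n,name):
    c=camera(n); np.savez(name+".npz",**c); cv2.imwrite(f"pics/{name}.png",c["image"]); return c
E
python3 - <<'E'
from h import *
s=read_state(); print(s["tool_rot"])
for t in best([536,-50,200],[98.2,278.2]): print(t)
for t in best([480,-288,200],[64.5,244.5]): print(t)
for t in best([590,50,200],[8.2,188.2]): print(t)
d=best([536,-50,200],[98.2,278.2])[0][1]
movep([536,-50,200],R(d)); c=snap("wrist","w1"); print(read_state()["time"],np.round(c["cam_to_world"],3).tolist(),c["fx"],c["cx"],c["cy"])
E
```

```text
[[ 3.60499997e-01 -9.32759128e-01 -4.01122861e-04]
 [-9.32758731e-01 -3.60500215e-01  8.63101299e-04]
 [-9.49670493e-04  6.30028351e-05 -9.99999547e-01]]
(np.float64(1.2737740611656727), 98.2, array([ 0.57,  0.53, -0.82,  1.83,  0.46,  0.98,  1.27]))
(np.float64(1.5778658600691673), 278.2, array([ 0.18,  0.43, -0.26,  1.85,  0.14,  0.88, -1.58]))
(np.float64(1.228383220229849), 64.5, array([ 0.89,  0.52, -0.64,  1.78,  0.37,  0.96,  1.23]))
(np.float64(1.54791988928409), 244.5, array([ 0.39,  0.46,  0.06,  1.81, -0.04,  0.88, -1.55]))
(np.float64(0.3898323624562832), 8.2, array([ 0.27,  0.58, -0.66,  1.7 ,  0.4 ,  1.01, -0.39]))
(np.float64(2.383549030778156), 188.2, array([-0.88,  0.88,  1.22,  1.76, -0.9 ,  1.19, -2.38]))
2.3583 [[-0.142, -0.936, -0.323, 452.938], [0.99, -0.134, -0.045, -64.551], [-0.001, -0.326, 0.945, 341.889], [0.0, 0.0, 0.0, 1.0]] 360.1607650662879 318.9521895881174 201.28707326270077
```

View pics/w1.png

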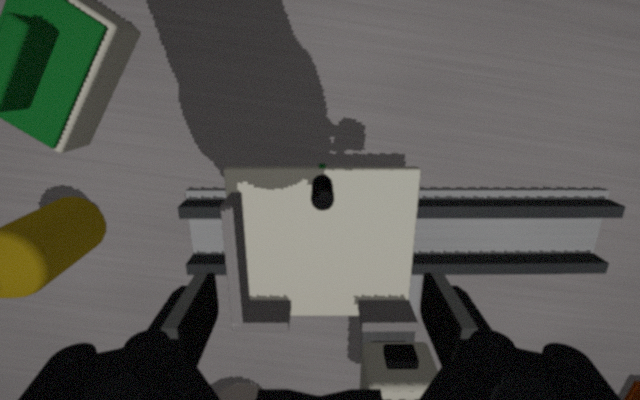

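Wrist view: the post runs from its foot at (322,178) to its top at about (322,200), and the deck edges look nearly horizontal, so the yaw is good. Using depth, I locate the post top, the fences and the rail yaw.

```bash
cat >> h.py <<'E'
def cloud(c):
    v,u=np.nonzero(c["range_z"]>0); z=c["range_z"][v,u].astype(float)
    K=np.array([[c["fx"],0,c["cx"]],[0,c["fy"],c["cy"]],[0,0,1]],float)
    p=cv2.undistortPoints(np.c_[u,v].astype(np.float64).reshape(-1,1,2),K,np.array(c["dist_coeffs"],float)).reshape(-1,2)
    T=np.array(c["cam_to_world"]); P=np.c_[p[:,0]*z,-p[:,1]*z,-z]@T[:3,:3].T+T[:3,3]
    return P,np.c_[u,v]
E
python3 - <<'E'
from h import *
c=dict(np.load("w1.npz")); P,uv=cloud(c); z=P[:,2]
print("post rays",ray(c,[[322,200]],88).round(1),ray(c,[[322,178]],43).round(1))
m=(abs(z-87)<6)&(np.hypot(P[:,0]-535,P[:,1]+50)<25); print("posttop",m.sum(),P[m].mean(0).round(1),np.median(P[m],0).round(1), (P[m].min(0)+P[m].max(0))/2)
m=(abs(z-43)<5)&(abs(P[:,0]-600)<110)&(abs(P[:,1]+40)<120); print("deck",m.sum(),np.median(z[m]),cv2.minAreaRect(P[m][:,:2].astype(np.float32)))
H=cv2.cvtColor(c["image"],cv2.COLOR_BGR2HSV)
# near deck edge line: brightness step scanning down columns
E=[]
G=cv2.GaussianBlur(H[...,2],(3,3),0).astype(float)
for u in list(range(340,415,5)):
    col=np.diff(G[155:185,u]); E.append([u,155+col.argmax()+.5])
q=ray(c,E,43); f=np.polyfit(q[:,1],q[:,0],1); print("near edge yaw",np.degrees(np.arctan(-f[0])),np.array(E)[::4].tolist())
m=(abs(z-79)<4)&(abs(P[:,0]-620)<110)&(abs(P[:,1]+40)<130); print("fence",m.sum()); 
k=P[m]; a=np.radians(8.2); X=k@[np.cos(a),np.sin(a),0]; Y=k@[-np.sin(a),np.cos(a),0]; print(np.percentile(X,[1,50,99]),np.percentile(Y,[1,50,99]))
E
```

```text
post rays [[538.5 -50.3  88. ]] [[533.9 -50.6  43. ]]
posttop 438 [537.8 -50.7  86.9] [537.8 -50.7  87.2] [538.55301584 -50.59874238  85.07508621]
deck 23644 42.38857116086541 ((616.8408203125, -29.185089111328125), (207.02865600585938, 170.68670654296875), 14.999074935913086)
near edge yaw 8.654975428276074 [[340.0, 168.5], [360.0, 168.5], [380.0, 168.5], [400.0, 168.5]]
fence 3481
[518.68074299 642.94367658 699.98652956] [-205.76286269 -186.34081177  -24.66063071]
```

```bash
python3 - <<'E'
from h import *
def st(t): s=read_state(); print(t,round(s["time"],2),np.round(s["eef_pos"],1),np.round(s["ft_force"],1),round(s["finger_gap"],1))
a=np.radians(8.3); Y=np.array([-np.sin(a),np.cos(a),0])
movel([538,-50.5,100],R(98.3)); print(movel([538,-50.5,57],max_speed=60,guard=12)); st("down")
clamp(); st("clamped")
p0=np.array([538,-50.5,57.])
for d in (30,95,110,116,120): movel(p0+Y*d,max_speed=80 if d<100 else 40); st(d)
wait(.2); st("wait")
open_gripper(); wait(.1); st("open"); movel(p0+Y*120+[0,0,110],max_speed=200); 
c=snap("top","t2"); st("end")
b=cv2.resize(c["image"][90:190,230:390],None,fx=3,fy=3,interpolation=3)
w=snap("wrist","w2"); P,uv=cloud(w); q=p0+Y*120
m=(abs(P[:,2]-87)<6)&(np.hypot(P[:,0]-q[0],P[:,1]-q[1])<25); k=P[m]; print("post",m.sum(),np.median(k,0), "travel",(np.median(k,0)-[537.8,-50.7,87])@Y)
o=np.zeros((520,640,3),np.uint8); o[:400]=w["image"]; cv2.imwrite("pics/w2.png",w["image"])
E
```

```text
False
down 4.04 [538.2 -50.4  57.2] [0.4 0.7 0.4] 85.5
clamped 4.67 [538.1 -50.4  57.3] [-2.2 -0.1  5.9] 16.4
30 5.2 [533.8 -20.8  57.2] [-1.7  0.5  7.8] 15.8
95 6.16 [524.5  44.3  57.2] [-3.   6.5  7.3] 16.3
110 6.68 [522.5  58.2  57.3] [-1.3  1.2  7.6] 16.4
116 6.98 [521.6  64.2  57.3] [-1.3  0.9  7.5] 16.4
120 7.23 [521.1  68.1  57.3] [-1.9  0.3  7.5] 16.2
wait 7.43 [521.1  68.   57.3] [0.2 1.2 7.9] 16.3
open 8.21 [520.7  68.2  57. ] [-0.7  0.1  0. ] 85.6
end 8.96 [520.1  68.  165.8] [ 1.3  0.4 -0.2] 85.5
post 575 [520.73026497  65.65138612  87.14606235] travel 117.59681926102833
```

View pics/w2.png

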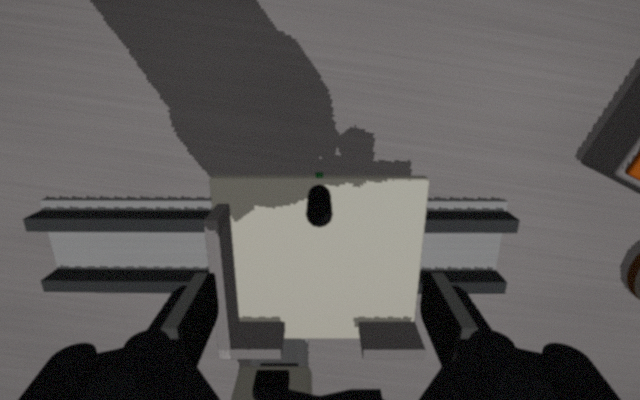

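The view shows the coder at column ~272 and the fence gap and post at column ~320. The rail also runs 25–517, with its middle at ~271. So the carriage seems to have started past 0 and has run beyond the station. I measure the overshoot.

```bash
python3 - <<'E'
from h import *
a=np.radians(8.3); Y=np.array([-np.sin(a),np.cos(a)]); X=np.array([np.cos(a),np.sin(a)])
w1=dict(np.load("w1.npz")); w=dict(np.load("w2.npz"))
for n,c,e in (("w2",w,[[25,222],[517,222],[42,290],[506,290]]),("w1",w1,[[180,208],[622,208],[188,266],[607,266]])):
    q=ray(c,e,30)[:,:2]; print(n,"ends along Y",(q@Y).round(1),"mid",(q@Y).mean().round(1),"X",(q@X).round(1))
    P,uv=cloud(c); m=(abs(P[:,2]-30)<3)&(abs(P[:,:2]@X-590)<60); y=P[m][:,:2]@Y; print(" depth rail y",m.sum(),np.percentile(y,[.5,99.5]).round(1))
    H=cv2.cvtColor(c["image"],cv2.COLOR_BGR2HSV); g=(H[...,0]>40)&(H[...,0]<90)&(H[...,1]>100); g[:,:200]=0
    for k in blobs(g,1): print(" green",k.mean(0),"at43",ray(c,[k.mean(0)],43)[0,:2]@np.c_[X,Y],"at15",ray(c,[k.mean(0)],15)[0,:2]@np.c_[X,Y])
print("post now", np.array([520.7,65.65])@Y, "start",np.array([537.8,-50.7])@Y)
E
python3 -c "
import cv2
w=cv2.imread('pics/w2.png');t=cv2.imread('pics/t2.png')
import numpy as np
o=np.zeros((600,760,3),np.uint8);o[:280]=cv2.resize(w[140:210,220:410],None,fx=4,fy=4,interpolation=3);o[285:600,:480]=cv2.resize(t[85:190,230:390],None,fx=3,fy=3,interpolation=3);cv2.imwrite('pics/crop2.png',o)"
```

```text
w2 ends along Y [-259.5  156.4 -261.8  158.5] mid -51.6 X [554.9 554.2 621.7 620.3]
 depth rail y 6345 [-260.4  157.6]
 green [584.36363636 391.36363636] at43 [727.67827699 249.70143683] at15 [758.037465   277.12587544]
 green [558.85714286 391.35714286] at43 [726.99040792 223.92615402] at15 [757.27687945 248.62581851]
 green [605.75  387.625] at43 [723.49745226 270.16980142] at15 [753.4146741  299.75800561]
 green [262.5 385. ] at43 [716.62604072 -63.43120192] at15 [745.81686726 -69.10885242]
 green [564.2 375.6] at43 [707.29094182 224.48710274] at15 [735.49493008 249.24606663]
 green [258.73333333 374.26666667] at43 [703.51259685 -66.27016582] at15 [731.31716615 -72.2479308 ]
 green [449.88 374.04] at43 [703.54492724 113.6785887 ] at15 [731.35291427 126.72368806]
 green [547.9 369.9] at43 [699.98523682 206.8992872 ] at15 [727.41691945 229.79899604]
 green [500.84615385 368.38461538] at43 [697.36215578 161.18820424] at15 [724.5165455  179.25567219]
 green [560.2 348.2] at43 [674.61224431 212.8317228 ] at15 [699.36168001 236.35856528]
 green [204.875 334.5  ] at43 [ 658.17711992 -112
[... 1370 characters left out ...]
54] at43 [720.67578533  40.21879203] at15 [747.0748544  56.0955625]
 green [436.42857143 342.28571429] at43 [695.07263691 -10.07006589] at15 [719.07319845   1.09563537]
 green [476.22222222 314.11111111] at43 [661.02391537  25.95873311] at15 [681.83478659  40.4996187 ]
 green [210.8125 297.8125] at43 [ 641.17998689 -235.31497532] at15 [ 660.13187533 -245.2502575 ]
 green [211. 289.] at43 [ 631.24268269 -234.0897905 ] at15 [ 649.2636427  -243.91029714]
 green [425. 283.] at43 [625.04017983 -28.67896726] at15 [642.48008826 -19.25655121]
 green [321.76923077 165.61538462] at43 [ 510.07634762 -127.36593584] at15 [ 516.74642368 -127.18853268]
post now -10.203905808828907 start -127.80372240412014
```

View pics/crop2.png

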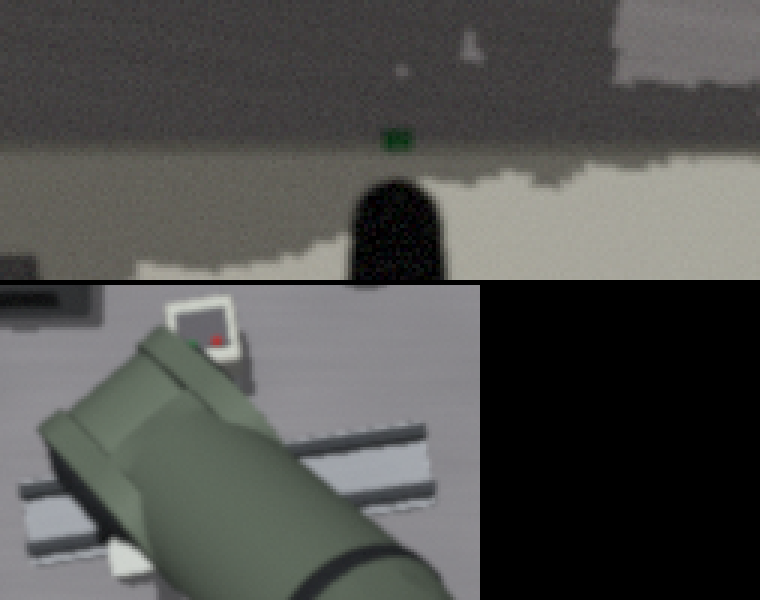

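The measurements agree. The rail and coder middle is at Y=-51.5, while the post is at Y=-10.2, about 41 mm past the station. The carriage started at ~44 mm, not 0, and the +6.5 N kick at step 95 fits having gone over the latch. I regrip it and bring it back, watching for the latch lock.

```bash
python3 - <<'E'
from h import *
a=np.radians(8.3); Y=np.array([-np.sin(a),np.cos(a),0])
def st(t): s=read_state(); print(t,round(s["time"],2),"Y",round(float(np.array(s["eef_pos"])@Y),1),"fY",round(float(np.array(s["ft_force"])@Y),1),round(s["finger_gap"],1)); return s
p=np.array([538,-50.5,57.])+Y*117.5
movel(p+[0,0,45],max_speed=200); movel(p,max_speed=100,guard=12); clamp(); st("clamped")
for d in (20,28,34,38,40,41.5,43,44.5):
    h=movel(p-Y*d,max_speed=60,guard=18); s=st(d)
    if h: print("guard"); break
wait(.1); st("hold")
open_gripper(); wait(.1); st("open"); movel(list(read_state()["eef_pos"][:2])+[166],max_speed=200)
w=snap("wrist","w3"); P,uv=cloud(w); q=p-Y*42
m=(abs(P[:,2]-87)<6)&(np.hypot(P[:,0]-q[0],P[:,1]-q[1])<25); k=np.median(P[m],0); print("post",m.sum(),k,"Y",k@Y); st("end")
E
```

```text
clamped 10.72 Y -10.1 fY 0.2 16.3
20 11.2 Y -31.2 fY -0.8 16.4
28 11.48 Y -38.7 fY 0.4 16.0
34 11.73 Y -46.2 fY -9.6 16.4
38 11.98 Y -49.3 fY -0.8 16.2
40 12.23 Y -50.5 fY 1.6 16.2
41.5 12.48 Y -50.9 fY 8.4 15.9
43 12.73 Y -51.2 fY 15.0 16.3
44.5 12.98 Y -51.5 fY 21.3 16.3
hold 13.08 Y -51.5 fY 21.6 16.3
open 13.86 Y -54.7 fY -0.9 85.5
post 573 [526.8864494   23.61089136  87.15995071] Y -52.695740295054925
end 14.6 Y -54.8 fY 1.1 85.6
```

View pics/w3.png

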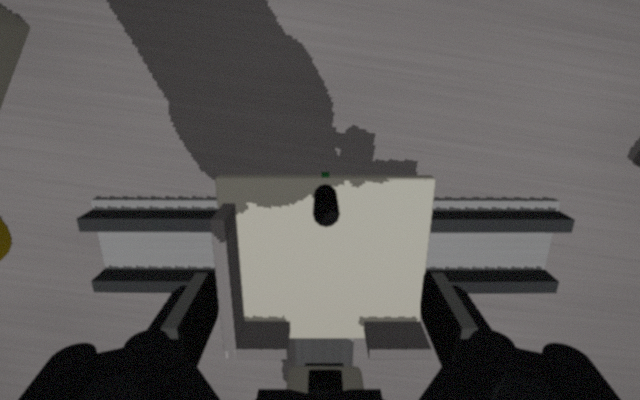

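Latched: the carriage snapped in at Y≈-46 and locked at -50.5 to -51.5, holding 21 N, and the coder (325) now sits in the fence gap centre (325). Next I look at the container from close by.

```bash
python3 - <<'E'
from h import *
movep([474,-286,205],R(64.5)); w=snap("wrist","w4"); print(read_state()["time"],np.round(read_state()["qpos"],2))
P,uv=cloud(w)
H=cv2.cvtColor(w["image"],cv2.COLOR_BGR2HSV); g=(H[...,0]>45)&(H[...,0]<85)&(H[...,1]>110)
G=g[uv[:,1],uv[:,0]]; near=np.hypot(P[:,0]-474,P[:,1]+286)<90
for lo,hi in ((46,54),(78,88)):
    m=G&near&(P[:,2]>lo)&(P[:,2]<hi); k=P[m][:,:2].astype(np.float32)
    im=np.zeros((400,640),np.uint8); im[uv[m][:,1],uv[m][:,0]]=1; im=cv2.morphologyEx(im,cv2.MORPH_OPEN,np.ones((3,3)))
    b=max(blobs(im,20),key=cv2.contourArea); print(lo,m.sum(),np.median(P[m],0).round(1),rect(w,b,np.median(P[m][:,2])))
m=near&(P[:,2]>40)&(P[:,2]<47); print("rim",rect(w,uv[m],44))
E
```

```text
15.85 [ 0.92  0.51 -0.67  1.79  0.38  0.97  1.22]
46 7900 [ 464.8 -280.6   49.4] [ 472.6 -284.4  109.4   69.2  154.4]
78 2008 [ 470.7 -284.    82.2] [ 472.5 -284.6   69.1   17.6  154.1]
rim [ 472.4 -284.7  118.9   79.1  154.3]
```

View pics/w4.png

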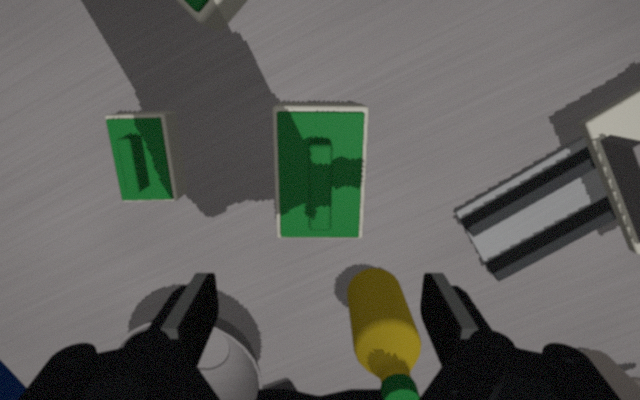

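The container is measured at (472.5,-284.6), yaw 154.2°, rim 119×79 mm, so it is the 120×80 one. Its rib is at image (320,185) and the soap is well clear. I grasp it and carry it around the soap.

```bash
python3 - <<'E'
from h import *
a=np.radians(8.3); Y=np.array([-np.sin(a),np.cos(a),0]); X=np.array([np.cos(a),np.sin(a),0]); Z=np.array([0,0,1.])
def st(t):
    s=read_state(); f=np.array(s["ft_force"]);p=np.array(s["eef_pos"]); print(t,round(s["time"],2),"XYZ",np.round([p@X,p@Y,p[2]],1),"f",np.round([f@X,f@Y,f[2]],1),round(s["finger_gap"],1)); return s
movel([472.5,-284.6,100],R(64.2)); h=movel([472.5,-284.6,54],max_speed=70,guard=12); print(h); st("down")
clamp(); st("clamp")
movel([472.5,-284.6,130],max_speed=100); st("lift")
movel([430,-170,165],max_speed=200)
pre=(601.8-10)*X+(-61.5+10)*Y
movep(list((pre+160*Z)),R(8.3)); st("above")
w=snap("wrist","w5"); c=snap("side","s5")
E
```

```text
False
down 17.51 XYZ [ 426.7 -349.8   54.2] f [-0.2  1.4 -0.3] 85.6
clamp 18.14 XYZ [ 426.6 -350.    54.3] f [-1.3  0.6  6.1] 17.0
lift 19.05 XYZ [ 426.1 -349.7  129.5] f [ 1.1  0.  -3.1] 17.4
above 21.03 XYZ [591.4 -53.  159.6] f [ 0.  -1.3 -2.5] 17.2
```

View pics/w5.png

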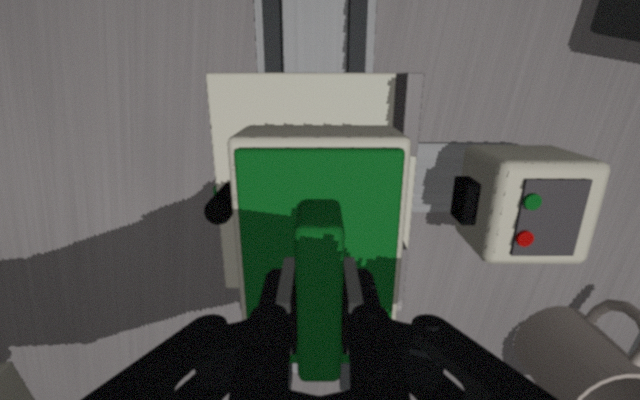

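The container is held square over the deck at (320,230), with the post at (217,200) and the coder to the right, both clear. I lower it and press it home.

```bash
python3 - <<'E'
from h import *
a=np.radians(8.3); Y=np.array([-np.sin(a),np.cos(a),0]); X=np.array([np.cos(a),np.sin(a),0]); Z=np.array([0,0,1.])
def st(t):
    s=read_state(); f=np.array(s["ft_force"]);p=np.array(s["eef_pos"]); r=np.array([f@X,f@Y,f[2]]); print(t,round(s["time"],2),"XYZ",np.round([p@X,p@Y,p[2]],1),"f",np.round(r,1),round(s["finger_gap"],1)); return r
x,y=591.8,-51.5
P=lambda x,y,z: x*X+y*Y+z*Z
movel(P(x,y,105),max_speed=100); st("low")
z=105
while z>92:
    z-=1.5; h=movel(P(x,y,z),max_speed=25,guard=4); r=st("z%.1f"%z)
    if h or r[2]>0.5: break
f0=st("landed"); 
for i in range(16):
    x+=1.5; movel(P(x,y,z),max_speed=30); r=st("x%.1f"%x)
    if r[0]-f0[0]<-8: break
for i in range(16):
    y-=1.5; movel(P(x,y,z),max_speed=30); r=st("y%.1f"%y)
    if r[1]-f0[1]>8: break
wait(.3); st("end"); snap("wrist","w6"); snap("top","t6"); snap("side","s6"); np.save("cmd.npy",[x,y,z])
E
```

```text
low 21.83 XYZ [592.1 -51.5 105.4] f [-0.   0.5 -2.7] 17.2
z103.5 22.08 XYZ [592.  -51.5 103.9] f [-0.4  0.4 -2.4] 17.3
z102.0 22.33 XYZ [591.8 -51.5 102. ] f [-0.1 -0.1 -3.3] 17.1
z100.5 22.58 XYZ [591.7 -51.5 100.4] f [-0.4  1.2 -3.1] 17.1
z99.0 22.83 XYZ [591.8 -51.5  98.9] f [ 0.   0.1 -3.2] 17.2
z97.5 23.08 XYZ [591.8 -51.5  97.4] f [ 0.1  0.  -2.7] 17.0
z96.0 23.33 XYZ [592.5 -51.4  97.2] f [-4.2 -0.8 16.4] 17.0
landed 23.33 XYZ [592.5 -51.4  97.2] f [-4.2 -0.8 16.4] 17.0
x593.3 23.58 XYZ [594.1 -51.4  97.2] f [-2.5  0.7 14.9] 17.0
x594.8 23.83 XYZ [595.6 -51.5  97.2] f [-2.2 -0.8 14.7] 17.4
x596.3 24.08 XYZ [597.1 -51.5  97.2] f [-2.8 -0.4 15.3] 17.1
x597.8 24.33 XYZ [598.6 -51.4  97.2] f [-1.6 -0.4 15.6] 17.1
x599.3 24.58 XYZ [600.1 -51.5  97.2] f [-1.6 -0.4 15.7] 16.8
x600.8 24.83 XYZ [601.6 -51.4  97.2] f [-3.1 -0.  14.7] 17.2
x602.3 25.08 XYZ [603.  -51.5  97.2] f [-3.9  0.6 15.5] 17.2
x603.8 25.33 XYZ [603.1 -51.4  97.2] f [-14.9   0.2  24.8] 17.1
y-53.0 25.58 XYZ [603.1 -52.1  97.2] f [-13.9   5.3  25. ] 17.1
y-54.5 25.83 XYZ [603.1 -53.2  97.2] f [-15.9   6.5  24.5] 17.4
y-56.0 26.08 XYZ [603.1 -54.6  97.2] f [-15.9   7.4  24.6] 16.8
end 26.38 XYZ [603.1 -54.6  97.2] f [-15.8   7.1  24.6] 17.1
```

View pics/w6.png

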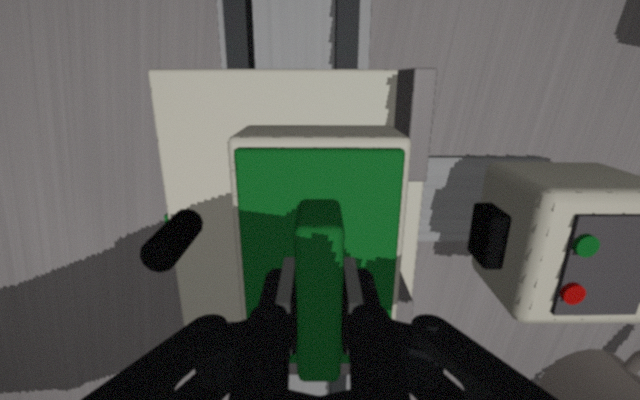

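The Y push stopped early on friction: the downward load is 25 N and the container is still sliding at Y=-54.6 (home is about -61.5). I relax z and x a little and go on.

```bash
python3 - <<'E'
from h import *
a=np.radians(8.3); Y=np.array([-np.sin(a),np.cos(a),0]); X=np.array([np.cos(a),np.sin(a),0]); Z=np.array([0,0,1.])
def st(t):
    s=read_state(); f=np.array(s["ft_force"]);p=np.array(s["eef_pos"]); r=np.array([f@X,f@Y,f[2]]); print(t,round(s["time"],2),"XYZ",np.round([p@X,p@Y,p[2]],1),"f",np.round(r,1),round(s["finger_gap"],1)); return r,p@Y
x,y,z=np.load("cmd.npy"); P=lambda x,y,z: x*X+y*Y+z*Z
z+=1.2; movel(P(x,y,z),max_speed=20); st("up")
x-=1; movel(P(x,y,z),max_speed=20); st("xrel")
for i in range(14):
    y-=1; movel(P(x,y,z),max_speed=30); r,yy=st("y%.1f"%y)
    if r[1]>14 or (r[1]>10 and yy-y>2): break
wait(.2); st("y done")
for i in range(6):
    r,_=st("chk")
    if r[0]<-9: break
    x+=.5; movel(P(x,y,z),max_speed=20)
wait(.5); st("end"); np.save("cmd.npy",[x,y,z])
w=snap("wrist","w7"); snap("top","t7"); snap("side","s7")
E
```

```text
up 26.78 XYZ [603.1 -55.7  97.3] f [-8.   2.1  5.8] 17.2
xrel 27.03 XYZ [602.9 -56.   97.3] f [-0.9  0.5  1.4] 17.3
y-57.0 27.28 XYZ [602.9 -57.1  97.3] f [-1.3 -0.2  1.6] 16.8
y-58.0 27.53 XYZ [602.9 -58.1  97.3] f [-1.4  0.7  2.1] 16.9
y-59.0 27.78 XYZ [602.9 -59.1  97.3] f [-1.2  0.7  3.8] 17.4
y-60.0 28.03 XYZ [602.9 -60.1  97.3] f [-1.5  0.7  3.5] 17.3
y-61.0 28.28 XYZ [602.9 -61.   97.3] f [-1.3  1.5  4.9] 17.1
y-62.0 28.53 XYZ [602.9 -61.4  97.3] f [-0.4  5.9  4.4] 17.0
y-63.0 28.78 XYZ [603.  -61.6  97.3] f [-1.7 10.   5.8] 17.2
y-64.0 29.03 XYZ [603.  -61.9  97.4] f [-1.9 12.7  6.3] 17.2
y done 29.23 XYZ [603.  -61.8  97.4] f [-1.9 12.   6.3] 16.9
chk 29.23 XYZ [603.  -61.8  97.4] f [-1.9 12.   6.3] 16.9
chk 29.48 XYZ [603.  -61.8  97.3] f [-5.6 13.1  9.1] 16.8
chk 29.73 XYZ [603.1 -61.8  97.3] f [-7.7 13.1 12. ] 17.2
chk 29.98 XYZ [603.1 -61.8  97.2] f [-12.7  13.7  15.1] 17.2
end 30.48 XYZ [603.1 -61.8  97.3] f [-12.3  13.3  15. ] 17.2
```

View pics/w7.png

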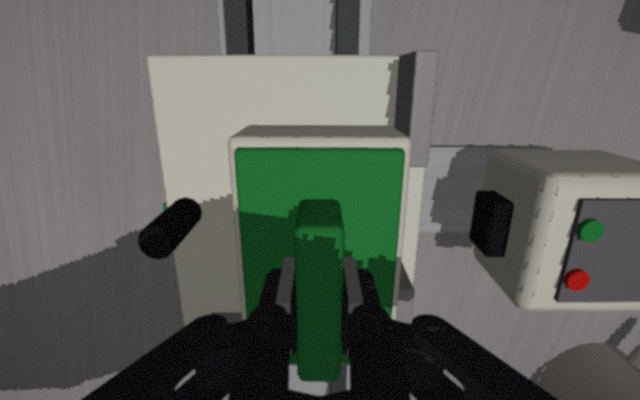

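Firm contact on both fences: hard stops at X=603.0 and Y=-61.4, against 601.8 and -61.5 predicted. The picture shows the lid edges parallel to the deck and fence edges. Last comes a numeric check of post and lid before handing in.

```bash
python3 - <<'E'
from h import *
a=np.radians(8.3); Y=np.array([-np.sin(a),np.cos(a)]); X=np.array([np.cos(a),np.sin(a)]); B=np.c_[X,Y]
w=dict(np.load("w7.npz")); P,uv=cloud(w); q=P[:,:2]@B; z=P[:,2]
m=(abs(z-87)<4)&(np.hypot(q[:,0]-525,q[:,1]+52)<20); post=np.median(q[m],0); print("post XY",m.sum(),post,"expected home",post+[77,-10])
def edge(us,vs,vert,z):  # outer body rim edges: strongest gradient near the line
    G=cv2.GaussianBlur(cv2.cvtColor(w["image"],cv2.COLOR_BGR2HSV)[...,1],(3,3),0).astype(float); o=[]
    for t in (vs if vert else us):
        r=us if vert else vs
        s=[G[t,k] if vert else G[k,t] for k in r]; j=np.abs(np.diff(s)).argmax()+.5+r[0]; o.append([j,t] if vert else [t,j])
    k=ray(w,o,z)[:,:2]@B; return k
L=edge(range(225,250),range(155,230,5),True,93); Rr=edge(range(395,408),range(155,230,5),True,93)
T=edge(range(250,395,8),range(140,158),False,93)
for n,k,i in (("L",L,0),("R",Rr,0),("T",T,1)):
    f=np.polyfit(k[:,1-i],k[:,i],1); print(n,np.median(k[:,i]).round(1),"tilt rad",f[0].round(4))
m=(abs(z-79)<4)&(q[:,1]>-40)&(q[:,0]>630)&(q[:,0]<670); print("fence X",np.percentile(q[m][:,0],[2,98]))
# others unmoved
for n in ("top0","t7","side0","s7"):
    c=dict(np.load(n+".npz")); H=cv2.cvtColor(c["image"],cv2.COLOR_BGR2HSV)
    for lab,m in (("yellow",(H[...,0]>20)&(H[...,0]<35)&(H[...,1]>150)),("orange",(H[...,0]<20)&(H[...,1]>130))):
        print(n,lab,[k.mean(0).round().tolist() for k in blobs(m,60)])
print(read_state()["time"])
E
```

```text
post XY 1081 [527.3991612  -51.80063511] expected home [604.3991612  -61.80063511]
L 568.4 tilt rad 0.0015
R 638.0 tilt rad 0.0047
T -7.1 tilt rad -0.0043
fence X [638.76006373 652.85795041]
top0 yellow [[413.0, 138.0]]
top0 orange [[202.0, 205.0], [155.0, 76.0]]
t7 yellow [[413.0, 138.0]]
t7 orange [[202.0, 205.0], [155.0, 76.0]]
side0 yellow [[331.0, 154.0]]
side0 orange [[163.0, 336.0], [157.0, 313.0], [239.0, 314.0], [43.0, 279.0], [543.0, 91.0], [516.0, 92.0], [420.0, 74.0]]
s7 yellow [[331.0, 154.0]]
s7 orange [[163.0, 336.0], [157.0, 313.0], [239.0, 314.0], [43.0, 279.0], [420.0, 74.0], [610.0, 46.0]]
30.6333
```

```bash
python3 -c "
from workcell import *
s=read_state(); print(s['time'],s['ft_force'],s['finger_gap']); print(finish_job())"
```

```text
30.6333 [-14.30067145  11.44967011  14.86454763] 16.975407615941595
the job is handed in; nothing more can be done
None
```

I latched the empty carriage at the coder. I then fetched the middle-sized green-lidded container and handed the job in at about 31 s, with the container gripped and pressed into both fences. No verdict was reported.

**What went wrong on the way:**
- **Latch overshoot:** I assumed the carriage started at 0, but it was already about 44 mm along. The first push ran about 41 mm past the station, so I regripped the post and brought it back. It snapped in and held over 20 N towards the loading end. All this was before I touched the container.
- **Early stop in the corner:** The first push towards the end fence stopped short on friction, because I was pressing down with about 25 N. I eased off and pressed again.

**Last checks before handing in:**

| Check | Reading |
|---|---|
| Force towards the long fence | about 12 N |
| Force towards the end fence | about 13 N |
| Downward force | about 15 N |
| Lid squareness to the fences | within 0.005 rad |
| Container foot height (from tool height) | about 43 mm, on the deck |
| Post against the rail middle | within about 0.5 mm, consistent with the latch |
| Soap and orange-lidded tub | not moved in the pictures |

- **Disagreement between measurements:** The container's position from the tool, the lid edges and the post differed by 1 to 2 mm, within the camera calibration.
- **Not directly checked:** I compared the amber jar only indirectly. Its amber patch in the side view, at about (157,313) px, did not move.

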